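# Take out the transit spacer and snap the specimen cell's cap home

## Robot

A 6-joint arm with a two-finger parallel gripper is mounted at the origin on the work surface. World frame = base frame: x ahead of the robot, y to its left, z up, the work surface at z = 0. Lengths are in m, angles in rad, forces in N, time in s.
With the tool pointing down it reaches from about 0.25 to 0.725 m from the base axis. Payload 4 kg.
Tool frame: the origin (TCP) lies on the centre line of the jaws, within the pads' length; the fingertips stand ahead of it and the grasp point (between the pads) lies 11 mm behind it (bot.tip_extent is the z of the fingertips in the tool frame, in m); z points along the fingers, y is the direction in which the jaws open and shut (so a half turn about z gives the same grasp; the last joint's range is limited). The gripper opens to 85 mm and grips with 20 to 120 N. Pads are 22 mm wide; open, the fingers measure 114 mm over their backs; the gripper's body (76 mm by 85 mm) begins 54 mm behind the grasp point. The pads swing forward as they close: fully open they stand 13 mm farther back than shut.
Start: joints at [1.267, 0.241, 0.005, 1.335, 0, 1.571], TCP at [0.15, 0.477, 0.239] pointing down, gripper open.
Joint ranges: [-2.72, 2.72], [-1.05, 1.87], [-1.09, 1.28], [-1.99, 2.15], [-1.42, 1.44], [-3.14, 3.14]. Speed limits (rad/s): [2.79, 2.79, 3.14, 3.14, 3.14, 3.14].

## Interface

Orientations are given as a unit quaternion [x, y, z, w].
In Python, from workcell import bot gives the robot as it stands.
- The arm moves only by the shell command python3 -m jog 'ROWS'. ROWS is JSON, a list that holds one entry, the list of rows, each a list of 7 numbers: the shift along the world's x, y, z in m, then the turn, a rotation vector about the world's x, y, z in degrees, then the closure in counts, from 0 (fully open) to 255 (shut). In form: [[[tx, ty, tz, ax, ay, az, fingers], ...]]. A call has 1 to 10 rows; each row is the pose to reach, as a shift and turn from the pose commanded when the call began; what a row does not reach only later rows make up. A row lasts 1/12 s, in which the tool goes at most 41.7 mm and 7.16 degrees, less where a joint would pass 70% of its speed; a pose out of reach is approached as far as the arm can. A call with a gripper value outside its range is refused whole. The fingers move at their own pace and stop on an object; the grip force is fixed at half the most. Time passes only in rows, so rows that repeat a pose let the fingers close. It gives the time, the measured TCP pose, the force and the opening at its end, in the units of the state.
- bot.get_obs(): the state, without advancing time (a new reading comes with each control period).
- bot.camera(name): name is "scene" or "side" or "wrist"; returns the picture (420x560x3 uint8, blue, green, red); there is no depth.
- bot.camera_model(name): a dict with "K" (3x3 intrinsics, pixels), "k1" (the pictures are not rectified: a ray, as slopes to the right and down, at radius r is drawn at 1 + k1 r^2 times it, then the intrinsics apply), "T" (4x4, takes a point from camera to world coordinates). Camera axes: x right, y down, z forward; pixel columns grow to the right and rows downward; lengths in m; the calibration is good to about 2 mm. A picture is of the moment at which its call begins: read the wrist's pose just before it. camera_model takes no time and is no camera call; for the wrist camera it gives the pose at the moment of the call.
- bot.job_done(): hands the job in, once; it reports no verdict.
The state is a dict: "clock": time; "joint_pos": joint angles; "joint_vel": joint speeds; "tau": joint torques, N m; "eef_pos": TCP position; "tool_rot": TCP orientation; "ft_force": force on the tool from outside, world axes, zero at the start; "ft_torque": the same for the moment, N m; "grip_width": finger opening in m.
Only numpy, scipy, OpenCV 4.12 (cv2) and the standard library are available. Lean on these libraries where they do the work, as an engineer would, in place of code of your own. Each camera call takes 0.05 s, during which the arm holds its last target. There are 200 camera calls.

## Task

One of the two specimen cells still has its red cap held up over a yellow transit spacer. Take the spacer out by its tab and lay it flat in the blue tray, then press that cell's cap down on its guide rods until it clicks fully home and stays there when you let go; the cell stands on a sprung platen that gives under the hand, so press steadily until you feel the click, and never drive the platen down onto its bottom stop. Put the spacer down rather than dropping it, and leave the other cell and the things lying around as they are.

Things in the scene. Friction and masses are not known exactly. Their poses are not given: they have to be found in the camera images.
- cell: The open specimen cell, fixed to the table: grey foot plate 140 x 140 x 15 mm, steel post, sprung aluminium platen (120 mm across) carrying a clear tube, its steel rim, two guide rods and the cap. Origin: on the cell's vertical axis at table height; z up; own -x is the side where the spacer's tab sticks out and to which it slides out.
- platen (a joint): Sinking of the open cell's sprung platen, with tube, rim, rods and cap (m): 0 = about its rest height (it varies a few mm), grows as it sinks, bottom stop at 0.028, which it must not reach (the load cell under it would suffer). It gives under any press on the cap (softness not told) and rises again when released.
- cell_rim (a point): Centre of the top of the open cell's steel rim (flange 100 mm across), about 145 mm above the table; the cap's home. The two guide rods, 8 mm thick, stand 56 mm from the axis in own +y and -y and end 60 mm above this point; lugs 14 mm wide join them to the rim. A small click-ball bracket, 18 mm wide, reaches 95 mm from the axis in own +x, to 7 mm above the rim.
- cap (a joint): Slide of the open cell's cap relative to its rim (m): 0 = fully raised, grows downward, 0.030 = home (stop). Friction holds it while up. Going down, a sprung click ball at the rim (own +x side) resists from 0.010 on, up to about 15 N; past about 0.022 the resistance collapses and the cap snaps home by itself and stays. Let go earlier, it springs part of the way up. The platen sinks meanwhile.
- cap_knob_top (a point): Centre of the flat top of the black knob on the open cell's red cap, 55 mm above the cap's underside, about 230 mm above the table when raised. Knob: 44 mm across, 22 mm high, on a neck 24 mm across, 15 mm high, on the cap disc, 96 mm across, 18 mm thick, with a cross bar 132 x 20 mm to the rods.
- spacer_center (a point): Yellow transit spacer, a flat fork 18 mm thick, 72 mm wide (own y), about 120 g, on the open cell's rim under the raised cap (some 6 mm free above), prongs either side of the cap's 26 mm steel stem; it comes out only towards its tab (own -x). Point: half-way up the fork, on its middle line; from it the prongs reach 62 mm in own +x and the tab's outer edge 75 mm in own -x. z up.
- spacer_grip (a point): Where to grip the spacer: its upright tab, 10 mm thick (own y), 30 mm wide (own x), rising to 62 mm above the spacer's underside. Point: middle of the tab, 42 mm above the underside, 60 mm in own -x from spacer_center. The spacer balances about 40 mm in own +x of it, so grip firmly. Axes as the spacer's.
- spacer: The same spacer: its origin is on the underside, on the middle line, 20 mm in own +x from spacer_center.
- tray: Shallow blue open tray fixed to the table, 190 (own x) x 140 (own y) x 28 mm high, walls and floor 5 mm. Origin: centre of its underside.
- cell2: The other specimen cell, same make, its cap already home: a bystander, fixed to the table. Origin on its axis at table height.
- cap2 (a joint): The other cell's cap slide (m), 0.030 = home. To be left so.
- wrench: Loose steel wrench, 160 mm, bystander.
- brush: Loose brush, 180 mm, bystander.
- bottle: Loose white bottle with red cap, 64 mm across, 170 mm tall, bystander; origin under its centre.
- jar: Loose amber jar, 70 mm across, 70 mm tall, bystander; origin under its centre.
- weight: Loose brass weight with a knob, 60 mm across, 75 mm tall, bystander; origin under its centre.
- marker: Loose blue marker, 130 mm long, 18 mm thick, bystander.
Mind the look-alikes: they are no part of the job. There is more than one size of the spacer; the job needs the larger.

How it is judged:
By the outcome, as a careful person would: the job done as asked, in the order asked, and still so for the second after the job is handed in, with the robot touching nothing.
It also fails if it takes over 64 s, if anything falls off the work surface, if the arm or the gripper's body presses on something with over 40 N, if the wrist force passes 120 N, or if a joint passes its speed limit or range.

## Working session

There is one attempt and no reset: what is moved stays moved. The work goes in short steps, Python scripts to look and compute and a shell command to move; the robot and the scene stay as the last step left them, time stands still between calls to the robot, and variables do not carry over. Pictures are saved under pics/ and viewed, about 8 in all and at most 12, crops included, and the job is handed in when it is done.

```bash
ls; mkdir -p pics; cat > h.py <<'E'
import numpy as np, cv2
from workcell import bot
def ray(name,u,v,m=None):
    m=m or bot.camera_model(name);K=np.array(m["K"]);k=m["k1"];T=np.array(m["T"])
    d=np.array([(u-K[0,2])/K[0,0],(v-K[1,2])/K[1,1]]);x=d.copy()
    for _ in range(20): x=d/(1+k*(x@x))
    r=T[:3,:3]@np.array([x[0],x[1],1]);return T[:3,3],r/np.linalg.norm(r)
def onz(name,u,v,z,m=None):
    o,r=ray(name,u,v,m);return o+r*(z-o[2])/r[2]
def tri(rays):
    A=np.zeros((3,3));b=np.zeros(3)
    for o,r in rays:
        P=np.eye(3)-np.outer(r,r);A+=P;b+=P@o
    p=np.linalg.solve(A,b);return p,[round(float(np.linalg.norm((np.eye(3)-np.outer(r,r))@(p-o))),4) for o,r in rays]
def proj(name,p,m=None):
    m=m or bot.camera_model(name);K=np.array(m["K"]);T=np.array(m["T"])
    c=T[:3,:3].T@(np.array(p)-T[:3,3]);x=c[:2]/c[2];x=x*(1+m["k1"]*(x@x));return K[0,0]*x[0]+K[0,2],K[1,1]*x[1]+K[1,2]
E
python3 - <<'E'
from h import *
a=bot.camera("scene");b=bot.camera("side")
cv2.imwrite("pics/scene.png",a);cv2.imwrite("pics/side.png",b)
o=bot.get_obs();print(o["clock"],o["eef_pos"],o["tool_rot"],o["ft_force"],bot.tip_extent)
for n in("scene","side"):print(np.round(bot.camera_model(n)["T"],2))
E
```

```text
pics
0.1 [0.14940557 0.4765837  0.23846952] [ 1.51309890e-01  9.88485900e-01 -9.59611334e-04 -1.47846083e-04] [-0.94345389  0.04528742 -0.61409005] 0.008
[[ 0.96  0.17 -0.2   0.82]
 [ 0.26 -0.56  0.78 -0.89]
 [ 0.02 -0.81 -0.59  0.82]
 [ 0.    0.    0.    1.  ]]
[[-0.98 -0.13  0.13  0.46]
 [-0.18  0.75 -0.64  0.74]
 [-0.02 -0.65 -0.76  1.03]
 [ 0.    0.    0.    1.  ]]
```

View pics/scene.png

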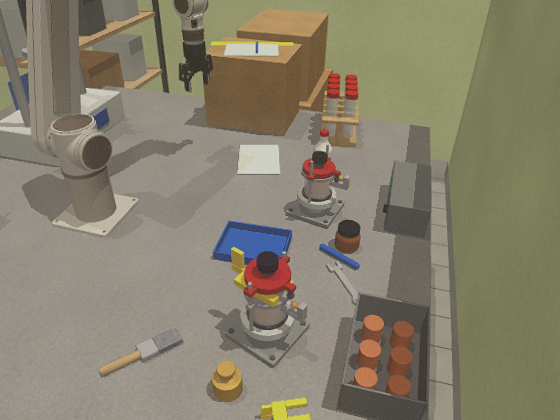

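View pics/side.png

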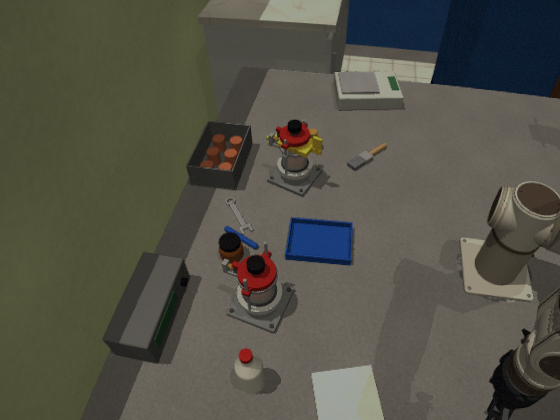

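Scene view: the open cell has its knob at (268,262), with the yellow spacer's tab at (238,260); the closed cell is at (320,180). Look-alikes are the loose yellow fork at (285,410), which lies on the table and is not the one, and the red-capped bottle at (323,140). The tray is at (254,243). In the side view the open cell's knob is at (295,127) and the tab at about (318,143); the closed cell is at (257,275). I choose the spacer under the raised cap and check it in a close crop.

```bash
python3 - <<'E'
from h import *
a=cv2.imread("pics/scene.png")[230:360,210:325];b=cv2.imread("pics/side.png")[110:200,250:340]
A=cv2.resize(a,(460,520),interpolation=cv2.INTER_CUBIC);B=cv2.resize(b,(340,340),interpolation=cv2.INTER_CUBIC)
c=np.zeros((520,800,3),np.uint8);c[:,:460]=A;c[:340,460:]=B
cv2.imwrite("pics/crop1.png",c)
for n in("scene","side"):
    im=cv2.imread(f"pics/{n}.png");h=cv2.cvtColor(im,cv2.COLOR_BGR2HSV)
    for nm,lo,hi in(("yellow",(22,130,90),(34,255,255)),("blue",(105,150,60),(125,255,255)),("black",(0,0,0),(180,255,40))):
        m=cv2.inRange(h,lo,hi)
        k,l,s,ce=cv2.connectedComponentsWithStats(m)
        print(n,nm,[(s[i].tolist(),ce[i].round(1).tolist()) for i in range(1,k) if s[i,4]>60])
E
```

```text
scene yellow [([210, 41, 46, 5, 135], [229.4, 42.7]), ([259, 42, 35, 4, 101], [279.0, 43.1]), ([231, 247, 15, 42, 392], [238.2, 266.4]), ([254, 294, 25, 13, 180], [268.3, 298.8]), ([261, 398, 49, 22, 682], [283.9, 409.6])]
scene blue [([219, 228, 73, 30, 1229], [254.1, 242.3]), ([321, 244, 38, 22, 103], [339.5, 254.4])]
scene black []
side yellow [([290, 135, 32, 22, 312], [310.2, 146.6])]
side blue [([346, 0, 102, 52, 3787], [394.8, 24.1]), ([285, 218, 67, 43, 2311], [319.4, 240.4]), ([225, 227, 33, 22, 159], [242.2, 237.7])]
side black [([446, 0, 39, 51, 692], [464.3, 22.0]), ([437, 57, 12, 22, 86], [442.3, 66.9]), ([549, 73, 11, 25, 163], [555.6, 87.8]), ([288, 120, 13, 15, 165], [294.1, 126.7]), ([188, 122, 61, 44, 781], [213.4, 138.8]), ([187, 128, 65, 62, 1052], [222.3, 169.7]), ([488, 189, 13, 33, 99], [493.9, 205.0]), ([492, 228, 47, 27, 133], [508.0, 244.5]), ([219, 233, 22, 19, 335], [229.3, 242.0]), ([247, 255, 18, 20, 284], [255.4, 264.7]), ([105, 260, 85, 103, 1618], [158.7, 323.5]), ([256, 285, 21, 21, 67], [268.7, 298.9]), ([486, 350, 65, 70, 1927], [510.5, 389.4]), ([539, 356, 21, 24, 355], [550.8, 365.8])]
```

View pics/crop1.png

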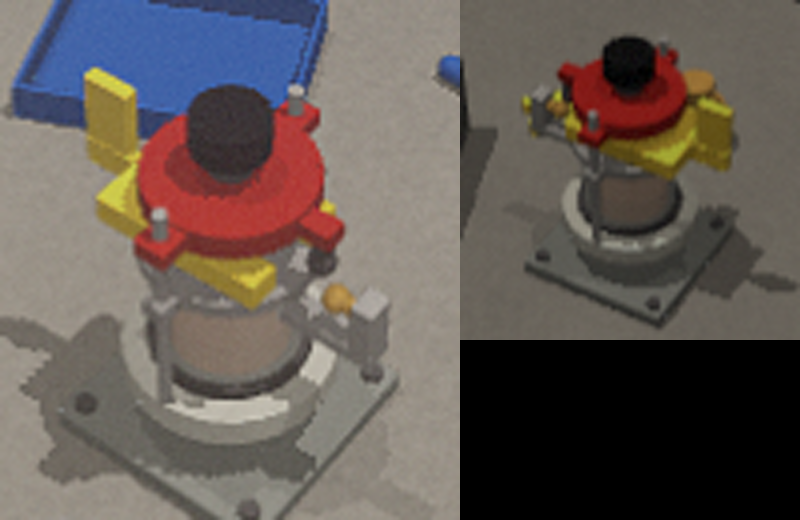

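The crop confirms it: fork under the raised cap, upright tab at scene (238,255), side about (318,142). Triangulating now.

```bash
python3 - <<'E'
from h import *
S=lambda x,y:ray("scene",210+x/4,230+y/4)
D=lambda x,y:ray("side",250+(x-460)/3.778,110+y/3.778)
P={}
for n,s,d in(("knob",(230,110),(629,48)),("rodA",(296,91),(593,115)),("rodB",(160,214),(663,44)),("tabinner/outer a",(92,70),(731,108)),("tab b",(133,87),(697,100))):
    P[n],e=tri([S(*s),D(*d)]);print(n,P[n].round(4),e)
d=P["rodA"]-P["rodB"];print("rods",np.linalg.norm(d),np.degrees(np.arctan2(d[1],d[0])),(P["rodA"]+P["rodB"])/2)
# tray corners at z=.028
for n in("scene","side"):
    h=cv2.cvtColor(cv2.imread(f"pics/{n}.png"),cv2.COLOR_BGR2HSV);m=cv2.inRange(h,(100,120,30),(128,255,255))
    k,l,s,ce=cv2.connectedComponentsWithStats(m)
    t=(254,243) if n=="scene" else (319,240)
    i=l[t[1],t[0]];c,_=cv2.findContours((l==i).astype(np.uint8),0,2)
    q=cv2.approxPolyDP(cv2.convexHull(max(c,key=cv2.contourArea)),4,True)[:,0]
    print(n,[(p.tolist(),onz(n,*p,.028)[:2].round(3).tolist()) for p in q])
for n,u,v in(("scene",228,381),("scene",320,154)):print(onz(n,u,v,.03))
E
```

```text
knob [ 0.6353 -0.2773  0.2316] [0.0002, 0.0002]
rodA [ 0.6554 -0.2241  0.2031] [0.0, 0.0]
rodB [ 0.6148 -0.3259  0.2012] [0.0001, 0.0001]
tabinner/outer a [ 0.5487 -0.2442  0.2078] [0.0014, 0.0014]
tab b [ 0.5753 -0.2503  0.2078] [0.0002, 0.0002]
rods 0.10953087322278139 68.2701925836782 [ 0.63512061 -0.27501397  0.20214488]
scene [([291, 230], [0.603, 0.062]), ([287, 249], [0.613, -0.02]), ([279, 256], [0.6, -0.053]), ([245, 263], [0.523, -0.104]), ([214, 251], [0.428, -0.084]), ([228, 221], [0.418, 0.049])]
side [([291, 217], [0.613, -0.075]), ([352, 223], [0.426, -0.082]), ([349, 264], [0.422, 0.068]), ([286, 259], [0.6, 0.08])]
[ 0.60158985 -0.43720909  0.03      ]
[0.59743073 0.51412762 0.03      ]
```

Cell axis ≈ (0.635,-0.276), own x yaw ≈ -21.7°, rim z ≈ 0.144 (rod tops 0.202, knob 0.2316), tab centre ≈ (0.561,-0.247), so the heights and sizes agree. Moving to a hover over the tab in two legs, watching q6.

```bash
python3 -m jog '[[[0,0,0.04,0,0,0,0],[0.02,-0.036,0.08,0,0,0,0],[0.2,-0.36,0.1,0,0,-4,0],[0.2,-0.36,0.1,0,0,-4,0],[0.2,-0.36,0.1,0,0,-4,0],[0.2,-0.36,0.1,0,0,-4,0],[0.2,-0.36,0.1,0,0,-4,0],[0.2,-0.36,0.1,0,0,-4,0],[0.2,-0.36,0.1,0,0,-4,0],[0.2,-0.36,0.1,0,0,-4,0]]]'; python3 -c "
from h import *;print(bot.get_obs()['joint_pos'],bot.get_obs()['tool_rot'],np.linalg.inv(np.array(bot.camera_model('wrist')['T']))[:3,3])"
```

```text
clock: 0.93
eef_pos: [0.3256, 0.1586, 0.3353]
tool_rot: [0.185, 0.983, 0.0, -0.0]
ft_force: [1.0, 1.0, -0.3]
grip_width: 0.0853
[ 4.53249887e-01 -5.94882721e-02 -8.22631654e-02  1.54801904e+00
  1.02260147e-05  8.26302226e-01] [ 1.85446446e-01  9.82654372e-01  4.81727640e-06 -2.09114434e-06] [-0.26491501 -0.29629583  0.40531915]
```

```bash
python3 -m jog '[[[0.21,-0.364,-0.02,0,0,0,0],[0.21,-0.364,-0.02,0,0,0,0],[0.21,-0.364,-0.02,0,0,0,0],[0.21,-0.364,-0.02,0,0,0,0],[0.21,-0.364,-0.02,0,0,0,0],[0.21,-0.364,-0.02,0,0,0,0],[0.21,-0.364,-0.02,0,0,0,0],[0.21,-0.364,-0.02,0,0,0,0],[0.21,-0.364,-0.02,0,0,0,0],[0.21,-0.364,-0.02,0,0,0,0]]]'; python3 -m jog '[[[0,0,0,0,0,0,0],[0,0,0,0,0,0,0],[0,0,0,0,0,0,0]]]'; python3 - <<'E'
from h import *
import pickle
m=bot.camera_model("wrist");w=bot.camera("wrist");cv2.imwrite("pics/w1.png",w);pickle.dump(m,open("w1.pkl","wb"))
o=bot.get_obs();print(o["joint_pos"],o["eef_pos"],o["tool_rot"]);print(np.round(m["T"],3))
print(proj("wrist",[.561,-.247,.205],m),proj("wrist",[.635,-.2765,.231],m))
E
```

```text
clock: 1.77
eef_pos: [0.5338, -0.202, 0.3147]
tool_rot: [0.186, 0.983, 0.0, -0.0]
ft_force: [1.2, 1.3, 1.0]
grip_width: 0.0853
clock: 2.02
eef_pos: [0.5329, -0.1999, 0.3145]
tool_rot: [0.186, 0.983, 0.0, -0.001]
ft_force: [-0.2, 0.6, -0.2]
grip_width: 0.0853
[-3.57887112e-01  3.69255349e-01  3.78170703e-01  1.58076159e+00
  2.69550916e-04  1.52119480e-02] [ 0.53291808 -0.19922234  0.31533912] [ 1.85469444e-01  9.82649883e-01  2.22307225e-04 -4.94289894e-04]
[[ 0.365  0.897  0.249  0.468]
 [ 0.931 -0.352 -0.097 -0.176]
 [ 0.001  0.267 -0.964  0.45 ]
 [ 0.     0.     0.     1.   ]]
(np.float64(242.27949327697874), np.float64(261.33709081250447)) (np.float64(241.31723590186363), np.float64(354.78361171963763))
```

View pics/w1.png

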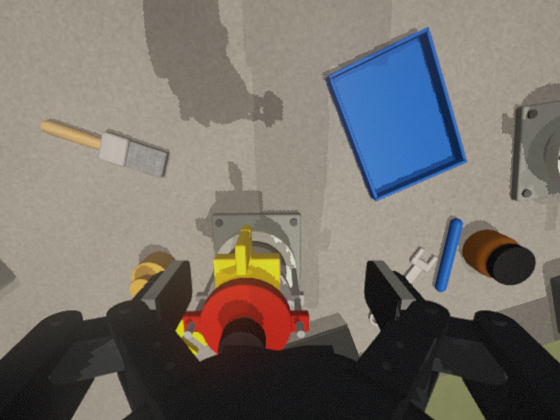

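Wrist view: the tray is at (397,113), the open cell's cap at (243,325), and the spacer tab runs from (243,228) to (246,275). I'll extract the tab's top face and a second ray for height.

```bash
python3 - <<'E'
from h import *
import pickle
m=pickle.load(open("w1.pkl","rb"));w=cv2.imread("pics/w1.png");h=cv2.cvtColor(w,cv2.COLOR_BGR2HSV)
y=cv2.inRange(h,(20,120,60),(36,255,255))
for v in range(224,284,3):
    c=np.where(y[v,200:300])[0]+200
    if len(c): 
        V=h[v,:,2]; br=c[V[c]>V[c].max()*.93]; print(v,c.min(),c.max(),V[c].max(),br.min(),br.max(),len(br))
for u,v in((243,228),(242,250),(247,272)): print(onz("wrist",u,v,.206,m),onz("wrist",u,v,.145,m))
c=cv2.resize(w[215:355,175:315],(700,700),interpolation=cv2.INTER_CUBIC)[:600];cv2.imwrite("pics/w1c.png",c)
b=cv2.inRange(h,(100,120,30),(128,255,255));k,l,s,ce=cv2.connectedComponentsWithStats(b);i=l[113,397]
c,_=cv2.findContours((l==i).astype(np.uint8),0,2);r=cv2.minAreaRect(c[0])
q=cv2.approxPolyDP(cv2.convexHull(c[0]),5,True)[:,0];Q=np.array([onz("wrist",*p,.028,m) for p in q]);print(q.tolist(),Q.round(3),Q.mean(0))
E
```

```text
227 242 250 137 242 250 9
230 241 251 182 248 249 2
233 240 250 146 243 250 4
236 239 250 147 239 250 5
239 238 251 138 238 251 11
242 237 251 138 237 249 12
245 236 251 183 237 243 7
248 235 251 214 236 244 9
251 235 251 213 236 244 9
254 217 279 213 236 244 9
257 215 279 213 236 244 9
260 213 280 215 214 278 61
263 214 279 214 214 278 61
266 214 279 214 214 278 51
269 214 279 215 215 279 31
272 214 280 215 215 279 26
275 214 279 215 215 279 10
278 214 279 214 275 279 5
281 215 279 205 216 279 8
[ 0.53154939 -0.23351962  0.206     ] [ 0.54745778 -0.24793923  0.145     ]
[ 0.55034547 -0.24256415  0.206     ] [ 0.5709608  -0.25924871  0.145     ]
[ 0.57199451 -0.2468809   0.206     ] [ 0.59803121 -0.26464646  0.145     ]
[[427, 27], [466, 161], [376, 200], [328, 76]] [[ 0.415  0.051  0.028]
 [ 0.602  0.062  0.028]
 [ 0.61  -0.075  0.028]
 [ 0.424 -0.087  0.028]] [ 0.51255086 -0.01206731  0.028     ]
```

View pics/w1c.png

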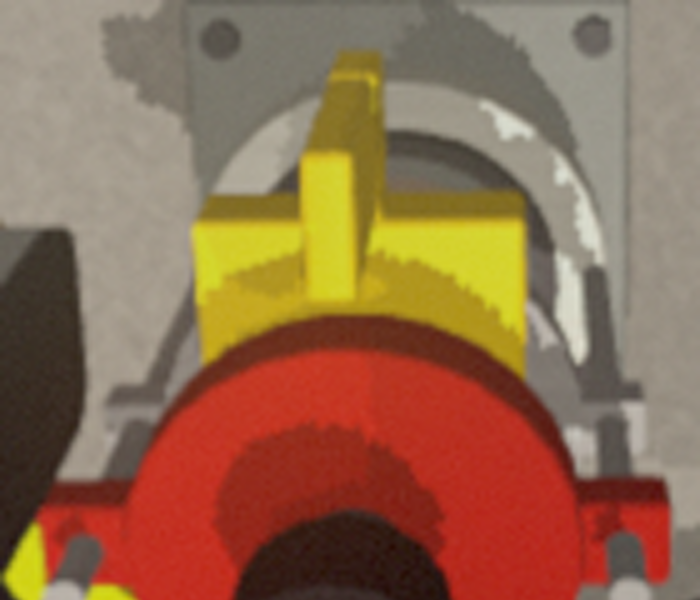

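```bash
python3 - <<'E'
from h import *
import pickle
m=pickle.load(open("w1.pkl","rb"))
f=lambda x,y:(175+x/5,215+y/5)
C=[onz("wrist",*f(x,y),.206,m) for x,y in((302,153),(352,153),(355,298),(308,298))]
print(np.round(C,4),np.mean(C,0).round(4))
a=np.array(C);d=(a[2]+a[3]-a[0]-a[1])/2;print(np.linalg.norm(d),np.degrees(np.arctan2(d[1],d[0])))
# height: wrist + scene/side rays at the tab-top outer corners
S=lambda x,y:ray("scene",210+x/4,230+y/4)
D=lambda x,y:ray("side",250+(x-460)/3.778,110+y/3.778)
print(tri([ray("wrist",*f(327,153),m),S(90,72)]),tri([ray("wrist",*f(331,298),m),S(131,86)]))
E
```

```text
[[ 0.5443 -0.2464  0.206 ]
 [ 0.5476 -0.2381  0.206 ]
 [ 0.5741 -0.2488  0.206 ]
 [ 0.5709 -0.2568  0.206 ]] [ 0.5592 -0.2475  0.206 ]
0.0285989935815981 -21.711208433126433
(array([ 0.54736615, -0.24238558,  0.20396114]), [0.0009, 0.0009]) (array([ 0.57286861, -0.25150521,  0.20826892]), [0.0015, 0.0015])
```

Tab centre (0.560,-0.2475), top z 0.206, yaw -21.7°: all views agree. Descending and gripping.

```bash
python3 -m jog '[[[0.013,-0.024,0,0,0,0,0],[0.027,-0.048,0,0,0,0,0],[0.027,-0.048,-0.03,0,0,0,0],[0.027,-0.048,-0.06,0,0,0,0],[0.027,-0.048,-0.09,0,0,0,0],[0.027,-0.048,-0.115,0,0,0,0],[0.027,-0.048,-0.13,0,0,0,0],[0.027,-0.048,-0.136,0,0,0,0],[0.027,-0.048,-0.136,0,0,0,0],[0.027,-0.048,-0.136,0,0,0,0]]]'; python3 - <<'E'
from h import *
cv2.imwrite("pics/s2.png",bot.camera("scene")[200:350,180:340].repeat(4,0).repeat(4,1))
o=bot.get_obs();print(o["eef_pos"],o["ft_force"])
E
```

```text
clock: 2.9
eef_pos: [0.5608, -0.2472, 0.1811]
tool_rot: [0.185, 0.983, -0.0, 0.001]
ft_force: [-0.6, -0.1, 1.8]
grip_width: 0.0856
[ 0.56132056 -0.2476325   0.18169429] [ 0.31226906 -1.10148533  0.2656343 ]
```

View pics/s2.png

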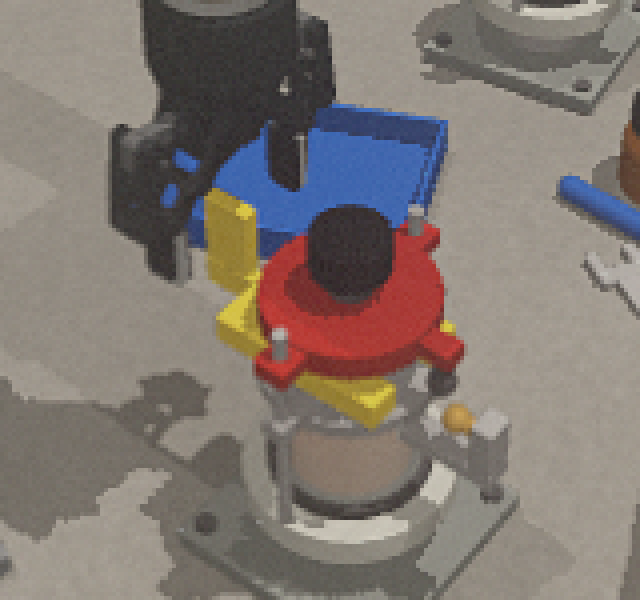

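The tab (crop 230,240) stands between the two fingers (175,270 and 290,170). Closing.

```bash
python3 -m jog '[[[0,0,-0.003,0,0,0,100],[0,0,-0.003,0,0,0,180],[0,0,-0.003,0,0,0,200],[0,0,-0.003,0,0,0,220],[0,0,-0.003,0,0,0,240],[0,0,-0.003,0,0,0,255],[0,0,-0.003,0,0,0,255],[0,0,-0.003,0,0,0,255],[0,0,-0.003,0,0,0,255],[0,0,-0.003,0,0,0,255]]]'; python3 -m jog '[[[0,0,0,0,0,0,255],[0,0,0,0,0,0,255],[0,0,0.003,0,0,0,255],[0,0,0.003,0,0,0,255]]]'
```

```text
clock: 3.78
eef_pos: [0.5604, -0.248, 0.1764]
tool_rot: [0.186, 0.983, -0.0, 0.0]
ft_force: [-0.1, -0.1, -0.3]
grip_width: 0.0092
clock: 4.12
eef_pos: [0.5604, -0.248, 0.1798]
tool_rot: [0.186, 0.983, -0.0, 0.0]
ft_force: [0.4, -0.0, -0.6]
grip_width: 0.0095
```

Gripped (9.5 mm) and eased up 3 mm. Sliding out along own -x.

```bash
python3 -m jog '[[[-0.0046,0.0018,0,0,0,0,255],[-0.0093,0.0037,0,0,0,0,255],[-0.0139,0.0055,0,0,0,0,255],[-0.0186,0.0074,0,0,0,0,255],[-0.0232,0.0092,0,0,0,0,255],[-0.0279,0.0111,0,0,0,0,255]]]'; python3 -m jog '[[[-0.0093,0.0037,0,0,0,0,255],[-0.0186,0.0074,0,0,0,0,255],[-0.0279,0.0111,0,0,0,0,255],[-0.0372,0.0148,0,0,0,0,255],[-0.0465,0.0185,0,0,0,0,255]]]';  python3 - <<'E'
from h import *
cv2.imwrite("pics/s3.png",bot.camera("scene")[190:350,160:330].repeat(3,0).repeat(3,1))
E
```

```text
clock: 4.62
eef_pos: [0.5319, -0.2366, 0.1795]
tool_rot: [0.186, 0.983, -0.0, -0.0]
ft_force: [0.2, 0.7, -1.5]
grip_width: 0.0094
clock: 5.03
eef_pos: [0.4852, -0.218, 0.1796]
tool_rot: [0.186, 0.983, -0.0, 0.0]
ft_force: [0.5, -0.0, -0.9]
grip_width: 0.0091
```

View pics/s3.png

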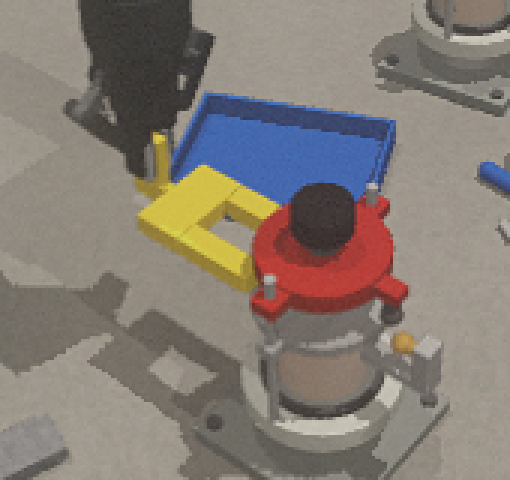

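Spacer is held level and nearly out (fork tips at crop (250,270)). Continue out, then over the tray with a +25° turn.

```bash
python3 -m jog '[[[-0.014,0.0055,0,0,0,0,255],[-0.03,0.012,0,0,0,0,255],[-0.045,0.018,0,0,0,0,255],[-0.056,0.022,0,0,0,0,255],[-0.056,0.04,0,0,0,3,255],[-0.05,0.07,0,0,0,8,255],[-0.044,0.105,0,0,0,14,255],[-0.037,0.14,0,0,0,20,255],[-0.031,0.175,0,0,0,25,255],[-0.027,0.203,0,0,0,25,255]]]'; python3 -m jog '[[[0,0,0,0,0,0,255],[0,0,0,0,0,0,255]]]'; python3 - <<'E'
from h import *
import pickle
m=bot.camera_model("wrist");o=bot.get_obs();w=bot.camera("wrist");cv2.imwrite("pics/w4.png",w);pickle.dump(m,open("w4.pkl","wb"))
print(o["eef_pos"],o["tool_rot"])
E
```

```text
clock: 5.92
eef_pos: [0.4594, -0.0132, 0.1798]
tool_rot: [-0.033, 0.999, 0.0, 0.001]
ft_force: [0.1, -0.5, -0.4]
grip_width: 0.0096
clock: 6.08
eef_pos: [0.4592, -0.0141, 0.1796]
tool_rot: [-0.033, 0.999, -0.0, 0.0]
ft_force: [-0.9, -0.2, -0.0]
grip_width: 0.0095
[ 0.45923386 -0.01407299  0.17963867] [-3.30805196e-02  9.99452636e-01 -1.91571516e-04  2.65323828e-04]
```

View pics/w4.png

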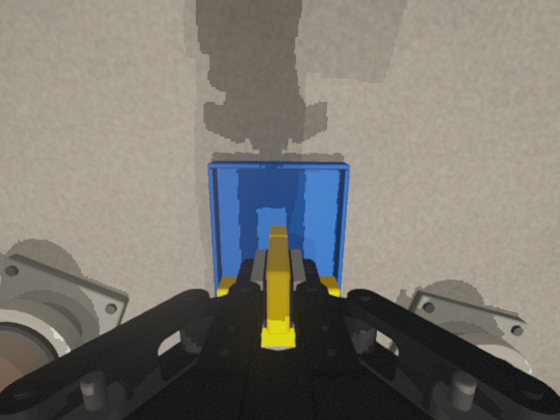

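Aligned: tray walls at columns 212/347 and tab centred at 279. Quick check of the tray's end edge, and descend to just above the floor (expected contact at TCP z≈0.037).

```bash
python3 -c "
from h import *;import pickle
m=pickle.load(open('w4.pkl','rb'))
for p in((209,163),(349,163)):print(onz('wrist',*p,.028,m).round(4))"
python3 -m jog '[[[0,0,-0.03,0,0,0,255],[0,0,-0.06,0,0,0,255],[0,0,-0.09,0,0,0,255],[0,0,-0.115,0,0,0,255],[0,0,-0.128,0,0,0,255],[0,0,-0.134,0,0,0,255],[0,0,-0.137,0,0,0,255],[0,0,-0.137,0,0,0,255]]]'
python3 -m jog '[[[0,0,-0.002,0,0,0,255],[0,0,-0.004,0,0,0,255],[0,0,-0.004,0,0,0,255]]]'
```

```text
[ 0.4224 -0.0844  0.028 ]
[0.4133 0.0518 0.028 ]
clock: 6.8
eef_pos: [0.4592, -0.0162, 0.0425]
tool_rot: [-0.031, 1.0, -0.0, 0.0]
ft_force: [0.3, -0.5, -2.0]
grip_width: 0.0095
clock: 7.05
eef_pos: [0.4597, -0.0155, 0.0391]
tool_rot: [-0.031, 1.0, -0.0, 0.001]
ft_force: [-0.3, 0.3, -1.7]
grip_width: 0.0096
```

```bash
python3 -m jog '[[[0,0,-0.001,0,0,0,255],[0,0,-0.001,0,0,0,255]]]';python3 -m jog '[[[0,0,-0.001,0,0,0,255],[0,0,-0.001,0,0,0,255]]]';python3 -m jog '[[[0,0,-0.001,0,0,0,255],[0,0,-0.001,0,0,0,255]]]'
```

```text
clock: 7.22
eef_pos: [0.4593, -0.0153, 0.0378]
tool_rot: [-0.031, 1.0, -0.0, 0.0]
ft_force: [-0.1, -0.1, -0.8]
grip_width: 0.009
clock: 7.38
eef_pos: [0.4594, -0.0153, 0.0375]
tool_rot: [-0.031, 1.0, -0.0, 0.001]
ft_force: [-2.0, 0.6, 6.6]
grip_width: 0.0095
clock: 7.55
eef_pos: [0.4594, -0.0153, 0.0374]
tool_rot: [-0.031, 1.0, -0.0, 0.001]
ft_force: [-5.2, -0.5, 14.7]
grip_width: 0.0092
```

Floor felt at z≈0.0376, as predicted. Ease off and open gently.

```bash
python3 -m jog '[[[0,0,0.0015,0,0,0,255],[0,0,0.0015,0,0,0,255],[0,0,0.0015,0,0,0,220],[0,0,0.0015,0,0,0,190],[0,0,0.0015,0,0,0,160],[0,0,0.0015,0,0,0,160]]]';python3 -m jog '[[[0,0,0.01,0,0,0,160],[0,0,0.03,0,0,0,160],[0,0,0.07,0,0,0,160],[0,0,0.11,0,0,0,160],[0,0,0.15,0,0,0,160],[0,0,0.19,0,0,0,160],[0,0,0.23,0,0,0,160],[0,0,0.25,0,0,0,160]]]'; python3 - <<'E'
from h import *
import pickle
a=bot.camera("scene");b=bot.camera("side")
cv2.imwrite("pics/s5.png",a);cv2.imwrite("pics/d5.png",b)
c=np.zeros((600,800,3),np.uint8)
c[:,:400]=cv2.resize(a[200:350,210:310],(400,600));c[:300,400:]=cv2.resize(b[200:290,270:390],(400,300));c[300:,400:]=cv2.resize(b[105:195,240:360],(400,300))
cv2.imwrite("pics/c5.png",c)
o=bot.get_obs();print(o["eef_pos"],o["tool_rot"],o["joint_pos"])
E
```

```text
clock: 8.05
eef_pos: [0.459, -0.0153, 0.0368]
tool_rot: [-0.031, 1.0, 0.0, -0.0]
ft_force: [1.4, 0.0, -0.3]
grip_width: 0.0319
clock: 8.72
eef_pos: [0.4605, -0.0154, 0.2921]
tool_rot: [-0.031, 1.0, -0.0, 0.004]
ft_force: [0.3, 0.0, 0.6]
grip_width: 0.0316
[ 0.46144982 -0.01544376  0.29152458] [-3.13566550e-02  9.99497063e-01 -3.11232655e-04  4.72058304e-03] [-3.34492152e-02  1.39519804e-01  1.46748590e-02  1.43648969e+00
 -9.69177851e-06 -9.61735547e-02]
```

View pics/c5.png

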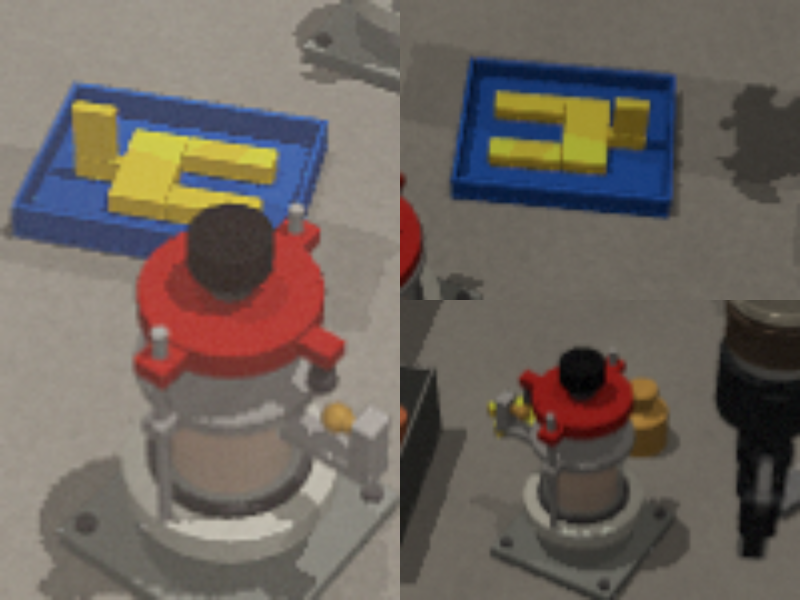

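The spacer lies flat in the tray, upright, both prongs inside the walls; the cap is still raised. Next: close fingers and go above the knob.

```bash
python3 -m jog '[[[0.02,-0.03,0.01,0,0,0,200],[0.04,-0.06,0.01,0,0,0,255],[0.06,-0.09,0.01,0,0,0,255],[0.08,-0.12,0.01,0,0,0,255],[0.1,-0.15,0.01,0,0,0,255],[0.12,-0.18,0.01,0,0,0,255],[0.14,-0.21,0.01,0,0,0,255],[0.16,-0.238,0.01,0,0,0,255],[0.176,-0.261,0.0,0,0,0,255],[0.176,-0.261,0.0,0,0,0,255]]]'; python3 -m jog '[[[0,0,-0.02,0,0,0,255],[0,0,-0.035,0,0,0,255],[0,0,-0.035,0,0,0,255]]]';python3 - <<'E'
from h import *
a=bot.camera("scene");b=bot.camera("side")
cv2.imwrite("pics/s6.png",a)
c=np.zeros((600,800,3),np.uint8)
c[:,:400]=cv2.resize(a[205:355,220:320],(400,600),interpolation=2);c[:400,400:]=cv2.resize(b[90:190,250:350],(400,400),interpolation=2)
cv2.imwrite("pics/c6.png",c)
o=bot.get_obs();print(o["eef_pos"],o["tool_rot"],o["joint_pos"])
E
```

```text
clock: 9.65
eef_pos: [0.6357, -0.2807, 0.2785]
tool_rot: [-0.029, 1.0, 0.001, -0.004]
ft_force: [-1.2, -0.2, -2.0]
grip_width: -0.0004
clock: 9.9
eef_pos: [0.6329, -0.2754, 0.2458]
tool_rot: [-0.031, 0.999, 0.002, -0.005]
ft_force: [0.2, 0.1, -1.4]
grip_width: -0.0002
[ 0.63410993 -0.27562311  0.25038248] [-3.15036579e-02  9.99501709e-01  8.56983344e-04 -1.76628932e-03] [-4.10042473e-01  6.58439884e-01  6.79920120e-01  1.59620278e+00
  3.99583695e-05 -4.73060415e-01]
```

View pics/c6.png

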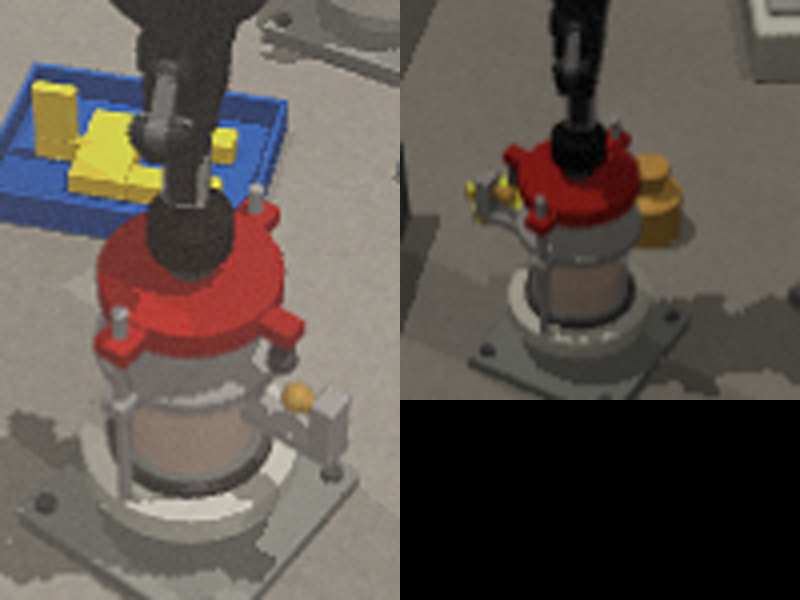

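The closed fingertips stand centred over the knob (crop (192,205) / (578,130)). Descend to contact, then press in small steps.

```bash
python3 -m jog '[[[0,0,-0.004,0,0,0,255],[0,0,-0.007,0,0,0,255],[0,0,-0.009,0,0,0,255],[0,0,-0.009,0,0,0,255]]]'|egrep 'eef|ft'; for i in 1 2 3; do python3 -m jog '[[[0,0,-0.001,0,0,0,255],[0,0,-0.002,0,0,0,255],[0,0,-0.002,0,0,0,255]]]'|egrep 'eef|ft'; done
```

```text
eef_pos: [0.635, -0.2762, 0.2432]
ft_force: [-0.1, -0.3, -0.3]
eef_pos: [0.635, -0.2763, 0.241]
ft_force: [-1.3, -0.4, -0.2]
eef_pos: [0.635, -0.2763, 0.2387]
ft_force: [0.2, 0.3, -0.4]
eef_pos: [0.6351, -0.2764, 0.237]
ft_force: [0.1, 0.2, 0.6]
```

```bash
for i in 1 2 3 4 5 6; do python3 -m jog '[[[0,0,-0.001,0,0,0,255],[0,0,-0.002,0,0,0,255]]]'|egrep 'eef|ft'; done
```

```text
eef_pos: [0.6351, -0.2764, 0.2352]
ft_force: [-0.3, 0.4, 1.0]
eef_pos: [0.6351, -0.2764, 0.233]
ft_force: [0.4, -0.1, 0.5]
eef_pos: [0.6351, -0.2764, 0.2309]
ft_force: [0.0, 0.6, 0.6]
eef_pos: [0.6351, -0.2764, 0.2289]
ft_force: [0.0, 0.2, 1.6]
eef_pos: [0.6351, -0.2764, 0.2269]
ft_force: [0.2, -0.6, 1.7]
eef_pos: [0.6351, -0.2764, 0.2252]
ft_force: [-0.6, -0.1, 2.9]
```

Measure how much is platen and how much cap, from image shift of the bracket (platen) and the cap edge.

```bash
cat > sh.py <<'E'
from h import *
import sys
a=cv2.cvtColor(cv2.imread("pics/s6.png"),cv2.COLOR_BGR2GRAY);f=bot.camera("scene");cv2.imwrite(f"pics/{sys.argv[1]}.png",f);b=cv2.cvtColor(f,cv2.COLOR_BGR2GRAY)
def mt(x0,x1,y0,y1):
    up=lambda i:cv2.resize(i,None,fx=8,fy=8,interpolation=cv2.INTER_CUBIC)
    t=up(a[y0:y1,x0:x1]);s=up(b[y0-5:y1+30,x0-5:x1+6]);_,v,_,p=cv2.minMaxLoc(cv2.matchTemplate(s,t,cv2.TM_CCOEFF_NORMED));return (p[0]/8-5,p[1]/8-5,round(v,3))
pz=lambda p:proj("scene",[p[0],p[1],p[2]-.01])[1]-proj("scene",p)[1]
k=pz([.635,-.276,.15]);kc=pz([.635,-.276,.19])
p=mt(284,310,300,326);c=mt(281,298,278,292)
print("platen",p,"mm",p[1]/k*10,"cap abs",c,"mm",c[1]/kc*10)
o=bot.get_obs();print(o["clock"],o["eef_pos"],o["ft_force"])
E
python3 sh.py s7
```

```text
platen (-0.125, 1.0, 0.915) mm 3.001190605517193 cap abs (-0.25, 4.5, 0.984) mm 12.78590591885326
12.1333 [ 0.63506143 -0.2763925   0.22506572] [-0.13173452  0.40536961  2.35109179]
```

Platen ≈3 mm, cap ≈10 mm at 2.4 N: entering the click zone. Press on.

```bash
for i in 1 2 3 4 5 6; do python3 -m jog '[[[0,0,-0.001,0,0,0,255],[0,0,-0.002,0,0,0,255]]]'|egrep 'eef|ft'; done; python3 sh.py s8
```

```text
eef_pos: [0.6351, -0.2764, 0.2235]
ft_force: [-0.5, 0.3, 5.4]
eef_pos: [0.6351, -0.2764, 0.2215]
ft_force: [-1.2, 1.0, 5.2]
eef_pos: [0.6351, -0.2764, 0.2199]
ft_force: [-1.7, 0.5, 7.0]
eef_pos: [0.635, -0.2764, 0.2182]
ft_force: [-2.2, 2.1, 8.5]
eef_pos: [0.635, -0.2764, 0.2166]
ft_force: [-2.5, 0.2, 8.7]
eef_pos: [0.635, -0.2764, 0.215]
ft_force: [-3.0, 0.4, 10.6]
platen (-0.25, 3.875, 0.815) mm 11.629613596379123 cap abs (-0.375, 8.0, 0.984) mm 22.73049941129468
13.1833 [ 0.63505382 -0.27639398  0.2147852 ] [-2.40580747  0.40507622  9.63932234]
```

```bash
for i in 1 2 3 4 5; do python3 -m jog '[[[0,0,-0.001,0,0,0,255],[0,0,-0.002,0,0,0,255]]]'|egrep 'eef|ft'; done; python3 sh.py s9
```

```text
eef_pos: [0.635, -0.2764, 0.2134]
ft_force: [-3.3, 0.9, 11.6]
eef_pos: [0.635, -0.2764, 0.2117]
ft_force: [-4.7, 1.5, 12.5]
eef_pos: [0.635, -0.2764, 0.21]
ft_force: [-3.9, 1.9, 14.5]
eef_pos: [0.635, -0.2764, 0.2083]
ft_force: [-4.1, 2.3, 14.7]
eef_pos: [0.635, -0.2764, 0.2067]
ft_force: [-5.0, 2.0, 15.9]
platen (-0.375, 6.0, 0.79) mm 18.00714363310316 cap abs (-0.5, 10.75, 0.981) mm 30.54410858392723
14.0667 [ 0.63500499 -0.27639738  0.2064767 ] [-5.02880776  2.79775318 14.7244014 ]
```

```bash
for i in 1 2 3; do python3 -m jog '[[[0,0,-0.001,0,0,0,255],[0,0,-0.002,0,0,0,255]]]'|egrep 'eef|ft'; done; python3 sh.py s10
```

```text
eef_pos: [0.635, -0.2764, 0.205]
ft_force: [-5.2, 1.3, 18.0]
eef_pos: [0.635, -0.2764, 0.2032]
ft_force: [-5.6, 2.0, 17.6]
eef_pos: [0.6349, -0.2764, 0.2014]
ft_force: [-6.1, 2.3, 16.8]
platen (-0.375, 6.875, 0.75) mm 20.6331854129307 cap abs (-0.75, 12.625, 0.973) mm 35.87156938344942
14.6167 [ 0.6349614  -0.27635096  0.20111948] [-5.31819388  2.41817647 15.87478006]
```

Force is levelling at ~17 N, so the cap is now moving. Continue.

```bash
for i in 1 2; do python3 -m jog '[[[0,0,-0.001,0,0,0,255],[0,0,-0.002,0,0,0,255]]]'|egrep 'eef|ft'; done; python3 sh.py s11
```

```text
eef_pos: [0.6349, -0.2763, 0.1991]
ft_force: [-4.5, 1.3, 13.1]
eef_pos: [0.6351, -0.2764, 0.1949]
ft_force: [-3.3, 2.0, 12.2]
platen (-0.375, 4.125, 0.656) mm 12.379911247758422 cap abs (-1.0, 14.75, 0.938) mm 41.90935828957457
15.0 [ 0.63511169 -0.27636989  0.19478155] [-3.15111686  0.9058309  11.421966  ]
```

Click: the force fell from 17 to 12 N, platen back to ~12 mm, cap slide ≈ 29.5 mm, i.e. home. Release upward.

```bash
python3 -m jog '[[[0,0,0.004,0,0,0,255],[0,0,0.01,0,0,0,255],[0,0,0.018,0,0,0,255],[0,0,0.03,0,0,0,255],[0,0,0.05,0,0,0,255],[0,0,0.08,0,0,0,255],[0,0,0.1,0,0,0,255],[0,0,0.1,0,0,0,255]]]'; python3 sh.py s12; python3 - <<'E'
from h import *
a=cv2.imread("pics/s12.png");b=bot.camera("side")
c=np.zeros((600,800,3),np.uint8)
c[:,:400]=cv2.resize(a[205:355,220:320],(400,600),interpolation=2);c[:400,400:]=cv2.resize(b[90:190,250:350],(400,400),interpolation=2);c[400:,400:]=cv2.resize(b[190:310,210:450],(400,200))
cv2.imwrite("pics/c12.png",c)
E
```

```text
clock: 15.67
eef_pos: [0.6365, -0.277, 0.2983]
tool_rot: [-0.031, 0.999, -0.002, 0.004]
ft_force: [-0.2, -0.5, 2.1]
grip_width: -0.0002
platen (-0.125, 0.125, 0.747) mm 0.37514882568964913 cap abs (-0.625, 10.25, 0.927) mm 29.12345237072131
15.7167 [ 0.6361718  -0.27680919  0.29572516] [ 0.26147152  0.7057956  -0.65581124]
```

View pics/c12.png

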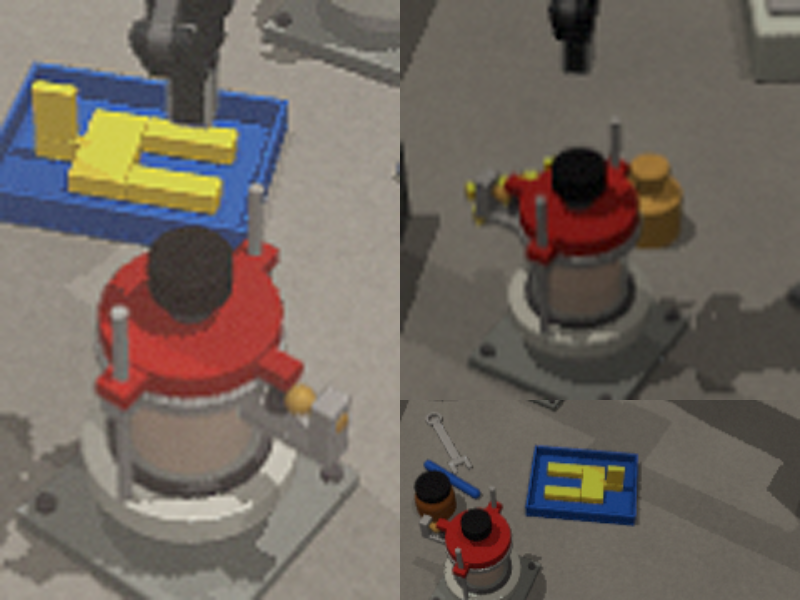

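The cap is home and stays there after release: platen back at 0.4 mm, cap down 29 mm, disc on the rim. The spacer is flat in the tray, the bystanders are undisturbed, and the arm is clear. Handing in.

```bash
python3 -c "
from h import *
print(bot.job_done(),bot.get_obs()['clock'])"
```

```text
the job is handed in; nothing more can be done
the job is handed in; nothing more can be done
```

I gripped the spacer by its tab, slid it out along own -x and set it down flat inside the blue tray, releasing it only after feeling the tray floor. I then pressed that cell's cap with closed fingers until it clicked home, and handed the job in at about 16 s.

- **Press:** the force peaked at about 18 N, then fell to about 12 N at the click. The platen's largest measured sink was about 20 mm, short of its 28 mm stop.
- **Last check after release:** image tracking put the cap about 29 mm down, with the platen back to within 0.4 mm of rest. The last picture shows the cap disc on the rim, the spacer flat in the tray and the arm clear.
- **Left alone:** the other cell, jar, wrench, marker and weight looked undisturbed in that picture. I did not check the brush, bottle and loose small fork closely at the end.
- **Weaker evidence:** the platen figures come from matching parts of the pictures and are good to 1–2 mm, with a weaker match near full press. No check failed, but the side camera's first tray centre was about 1 cm off the wrist view, so I used the wrist value, and the later wrist view and tray pictures agreed with it.

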